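# Sort the used samples into their holders

### The job

Sort the loose samples into the three grey holders that stand among them: the specimen cup upright into the round well, the small dropper bottle upright into the small square well, and the two round culture dishes into the flat square rack with the corner lips, lying flat, one stacked neatly on top of the other. Never tip over the cup or the bottle, and leave the test strip tube and the timer at the side where they are.

Things in the scene. Friction and masses are not known exactly. Their poses are not given: they have to be found in the camera images.
- cup: specimen cup, translucent with a fixed screw lid: 72 mm high, 62 mm across the lid (the top 11 mm), the body below it about 56 mm across or less, 50 g. Origin at the centre of its underside, z up its axis. It stands upright at the start and is best gripped by the lid.
- dropper_bottle: small round dropper bottle: body 35 mm across up to a height of 56 mm, then a 25 mm collar to 71 mm and a thin 14 mm teat to 86 mm, 60 g. Origin at the centre of its underside, z up its axis. It stands upright at the start; grip the upper part of the body from above.
- dish_a: culture dish with its lid on: plain round flat disc, pale, 60 mm in diameter, 14 mm high, 22 g. Origin at the centre of its underside, z up its axis. Its twin is dish_b; it makes no difference which of the two is below. It is gripped by the rim from above, with the fingertips just clear of what it lies on.
- dish_b: culture dish with its lid on: plain round flat disc, pale, 60 mm in diameter, 14 mm high, 22 g. Origin at the centre of its underside, z up its axis. Its twin is dish_a; it makes no difference which of the two is below. It is gripped by the rim from above, with the fingertips just clear of what it lies on.
- cup_well: fixed holder for the cup: round grey well, 84 mm outside diameter, inside 76 mm wide, 22 mm high over all; its floor is 3 mm above the worktop. Origin at the centre of its underside, z up.
- bottle_well: fixed holder for the dropper bottle: small square grey well, 62 mm outside, inside 56 mm wide, 18 mm high over all; its floor is 3 mm above the worktop. Origin at the centre of its underside, z up, x and y along its sides.
- dish_rack: fixed holder for the dishes: flat square grey plate 84 mm wide and 3 mm thick with a low L-shaped lip at each corner (lips 3 mm thick, tops 8 mm above the worktop, 78 mm between opposite ones); the dishes lie on the plate as a stack, centred. Origin at the centre of its underside, z up, x and y along its sides.
- strip_tube: bystander, to be left alone: white loose test strip tube, 53 mm across, 126 mm high, upright at the back left of the work. Origin at the centre of its underside.
- bench_timer: bystander, to be left alone: loose pale timer with three buttons, 64 x 60 x 19 mm, flat on the worktop. Origin at the centre of its underside.
- microscope: fixed obstacle: the microscope to the right of the work. Measured from this origin on the worktop it takes up -0.2 to +0.2 m in x and -0.12 to +0.1 m in y, and is 0.45 m high, so pass over it well above that. The wall behind the worktop stands 0.36 m beyond this origin in +x. Everything to be handled lies to its left (+y).

How it is judged:
By the outcome, as a careful person would: the job done as asked, in the order asked, and still so for the second after the job is handed in, with the robot touching nothing.
It also fails if it takes over 102 s, if anything falls off the work surface, if the arm or the gripper's body presses on something with over 40 N, if the wrist force passes 120 N, or if a joint passes its speed limit or range.

### The arm

A 6-joint arm with a two-finger parallel gripper is mounted at the origin on a cart in front of the work surface, level with it; the furniture and walls round the work are solid. World frame = base frame: x ahead of the robot, y to its left, z up, the work surface at z = 0. Lengths are in m, angles in rad, forces in N, time in s.
With the tool pointing down it reaches from about 0.4 to 0.825 m from the base axis. Payload 7 kg.
Tool frame: the origin (TCP) lies on the centre line of the jaws, within the pads' length; the fingertips stand tip_reach ahead of it and the grasp point (between the pads) is the TCP (tip_reach is the distance from the TCP to the fingertips, in m); z points along the fingers, y is the line along which they close (so a half turn about z gives the same grasp; the last joint's range is limited). The gripper opens to 88 mm and grips with 3 to 60 N. Pads are 19 mm wide; open, the fingers measure 130 mm over their backs; the gripper's body (78 mm by 193 mm) begins 47 mm behind the grasp point.
Start: joints at [1.601, 0.359, 0.012, 0, -1.224, -0.288], TCP at [0.172, 0.653, 0.246] pointing down, gripper open.
Joint ranges: [-3.07, 3.07], [-1.43, 2.12], [-1.02, 1.25], [-3.03, 1.67], [-3.05, -0], [-3.03, 3.03]. Speed limits (rad/s): [2.39, 2.39, 3.01, 3.14, 3.14, 3.14].

### API

Orientations are given as [roll, pitch, yaw] about the fixed x, y, z axes, in that order (R = Rz(yaw) Ry(pitch) Rx(roll)).
In Python, from station import get_state, grab_frame, calibration, job_done, find_in, mark_of, tip_reach gives the robot as it stands.
- The arm moves only by the shell command python3 -m handwheel 'ROWS' [OPENING] [FORCE]. ROWS is JSON, a list of rows, each an object with "delta_pos": the shift along the world's x, y, z in units of 30 mm (1.0 is 30 mm), a list of three; "dr": the turn, a rotation vector about the world's x, y, z in degrees, a list of three. In form: [{"delta_pos": [tx, ty, tz], "dr": [rx, ry, rz]}, ...]. A call has 1 to 10 rows; each row shifts and turns the commanded pose from where the row before left it; what a row does not reach is not made up. A row lasts 1/10 s, in which the tool goes at most 50 mm and 8.59 degrees, less where a joint would pass 70% of its speed; a pose out of reach is approached as far as the arm can. A call is refused whole if a number of a shift passes 1 or a number of a turn 8.59, either way. A call with a gripper value outside its range is refused whole. OPENING is the closure, from -1 (fully open) to 1 (shut), set as the call begins (- or left out, the last holds). The fingers move at their own pace and stop on an object; FORCE is the grip in N (left out, the last holds). Time passes only in rows, so rows that do not move let the fingers close. It gives the time, the measured TCP pose, the force, the opening and the grip force at its end, in the units of the state.
- get_state(): the state, without advancing time (a new reading comes with each control period).
- grab_frame(name): name is "scene" or "top"; returns the picture (384x512x3 uint8, red, green, blue); there is no depth.
- calibration(name): a dict with "fx", "fy", "cx", "cy" (pixels), "k1" (the pictures are not rectified: a ray, as slopes to the right and down, at radius r is drawn at 1 + k1 r^2 times it, then the intrinsics apply), "extrinsics" (4x4, takes a point from world to camera coordinates). Camera axes: x right, y down, z forward; pixel columns grow to the right and rows downward; lengths in m; the calibration is good to about 2 mm. A picture is of the moment at which its call begins. calibration takes no time and is no camera call.
- job_done(): hands the job in; it is judged then, once.
Trained networks look in the newest picture that a camera, given by its name, has taken for a name from the list of things; names that differ only in an ending like _2 or _b are one class to them, and where a whole thing is asked for, a point or a joint stands for the part that bears it (a point fixed in the world has none). Each returns a list of dicts, best first, with "conf" (0 to 1); they miss things now and then, are a little off and sometimes report something else, mostly with a low value. They report only what shows in the picture. A call takes as long as a camera call.
- find_in(camera, query): "location" ([column, row] in pixels, amid what is visible of it).
- mark_of(camera, query): "location" ([column, row] in pixels: a listed point, or the origin of a listed thing).
The state is a dict: "t": time; "q": joint angles; "qd": joint speeds; "joint_efforts": joint torques, N m; "eef_pos": TCP position; "ee_rot": TCP orientation; "force": force on the tool from outside, world axes, zero at the start; "moment": the same for the moment, N m; "width": finger opening in m; "gripper_force": force on a finger pad.
Only numpy, scipy, OpenCV 4.12 (cv2) and the standard library are available. Lean on these libraries where they do the work, as an engineer would, in place of code of your own. Each camera call takes 0.05 s, during which the arm holds its last target. There are 200 camera calls.

## Working session

There is one attempt and no reset: what is moved stays moved. The work goes in short steps, Python scripts to look and compute and a shell command to move; the robot and the scene stay as the last step left them, time stands still between calls to the robot, and variables do not carry over. Pictures are saved under pics/ and viewed, at most 14 in all, crops included, and the job is handed in when it is done.

```bash
ls; mkdir -p pics; cat > h.py <<'E'
import numpy as np, cv2
from station import *
def ray(cam,px):
    c=calibration(cam); E=np.array(c["extrinsics"])
    d=np.array([(px[0]-c["cx"])/c["fx"],(px[1]-c["cy"])/c["fy"]]); u=d.copy()
    for _ in range(30): u=d/(1+c["k1"]*(u@u))
    R,t=E[:3,:3],E[:3,3]
    return -R.T@t, R.T@np.array([u[0],u[1],1.])
def at(cam,px,z):
    o,d=ray(cam,px); return (o+d*(z-o[2])/d[2])
def proj(cam,p):
    c=calibration(cam); E=np.array(c["extrinsics"]); q=E[:3,:3]@np.array(p)+E[:3,3]
    u=q[:2]/q[2]; u=u*(1+c["k1"]*(u@u)); return np.array([u[0]*c["fx"]+c["cx"],u[1]*c["fy"]+c["cy"]])
def snap(cam,name):
    f=grab_frame(cam); cv2.imwrite(f"pics/{name}.png",cv2.cvtColor(f,cv2.COLOR_RGB2BGR)); return f
E
python3 - <<'E'
from h import *
print(get_state(),tip_reach)
for c in("scene","top"):
    snap(c,c+"0"); o,d=ray(c,(256,192)); print(c,o.round(3),d.round(3))
    for n in["cup","dropper_bottle","dish_a","cup_well","bottle_well","dish_rack","strip_tube","bench_timer"]:
        print(n,[(np.round(r["location"]),round(r["conf"],2),at(c,r["location"],0).round(3)[:2]) for r in mark_of(c,n)[:3]])
E
```

```text
pics
{'t': 0.0, 'q': array([ 1.60110674e+00,  3.59398215e-01,  1.10476577e-02, -3.62035640e-04,
       -1.22409898e+00, -2.88089827e-01]), 'qd': array([-0.00053739,  0.00020111, -0.00090341,  0.00122611,  0.00059751,
       -0.00099712]), 'joint_efforts': array([ 1.19692344e-03, -5.82726717e+01,  2.93046874e+01,  6.99694365e+00,
        6.94389077e-03, -1.56068609e-04]), 'eef_pos': array([0.17199014, 0.65223874, 0.24460832]), 'ee_rot': array([ 3.13991087e+00, -1.43450845e-04, -2.57902593e-01]), 'force': array([0.51025992, 1.19255137, 0.56995093]), 'moment': array([ 0.01845179, -0.01068059, -0.05103707]), 'gripper_force': 0.0, 'width': 0.08772909217613219} 0.019
scene [-0.297  0.865  0.485] [ 0.707 -0.565 -0.426]
cup [(array([177., 202.]), 0.65, array([0.576, 0.391]))]
dropper_bottle []
dish_a [(array([288., 238.]), 0.98, array([0.305, 0.305])), (array([286., 207.]), 0.72, array([0.407, 0.219]))]
cup_well [(array([223., 176.]), 0.54, array([0.628, 0.228]))]
bottle_well [(array([232., 198.]), 0.96, array([0.516, 0.284]))]
dish_rack [(array([162., 225.]), 0.96, array([0.504, 0.466]))]
strip_tube [(array([118., 214.]), 0.97, array([0.605, 0.517]))]
bench_timer [(array([192., 254.]), 0.85, array([0.373, 0.479])), (array([222., 177.]), 0.21, array([0.629, 0.233]))]
top [0.362 0.26  1.329] [ 0.07   0.022 -0.997]
cup [(array([220., 148.]), 0.69, array([0.576, 0.389]))]
dropper_bottle [(array([271., 134.]), 0.46, array([0.617, 0.252]))]
dish_a [(array([284., 211.]), 0.62, array([0.406, 0.211]))]
cup_well []
bottle_well [(array([250., 242.]), 0.48, array([0.32 , 0.304]))]
dish_rack [(array([190., 178.]), 0.78, array([0.489, 0.47 ]))]
strip_tube [(array([178., 132.]), 0.81, array([0.618, 0.506]))]
bench_timer [(array([185., 217.]), 0.86, array([0.384, 0.48 ])), (array([274., 134.]), 0.39, array([0.614, 0.244]))]
```

```bash
python3 - <<'E'
import cv2
a=cv2.imread("pics/top0.png")[100:270,140:340]; cv2.imwrite("pics/top0c.png",cv2.resize(a,(700,595),interpolation=cv2.INTER_CUBIC))
a=cv2.imread("pics/scene0.png")[120:300,90:330]; cv2.imwrite("pics/scene0c.png",cv2.resize(a,(792,594),interpolation=cv2.INTER_CUBIC))
E
```

```text
(no output)
```

View pics/top0c.png

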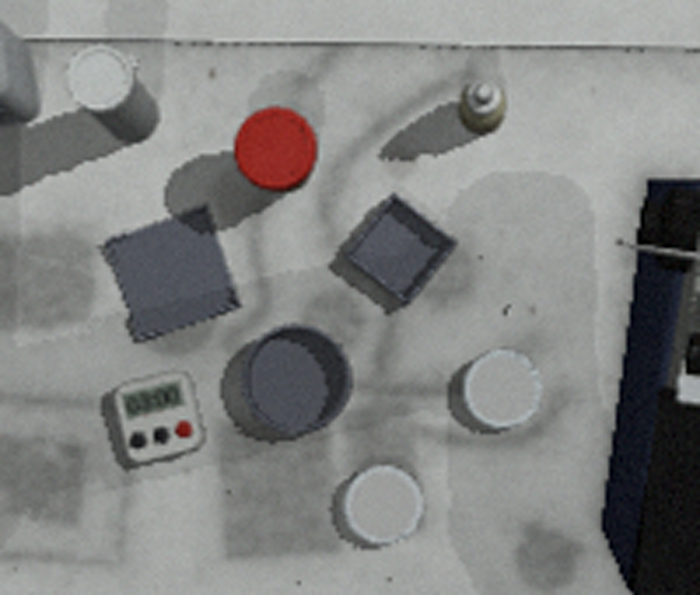

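View pics/scene0c.png

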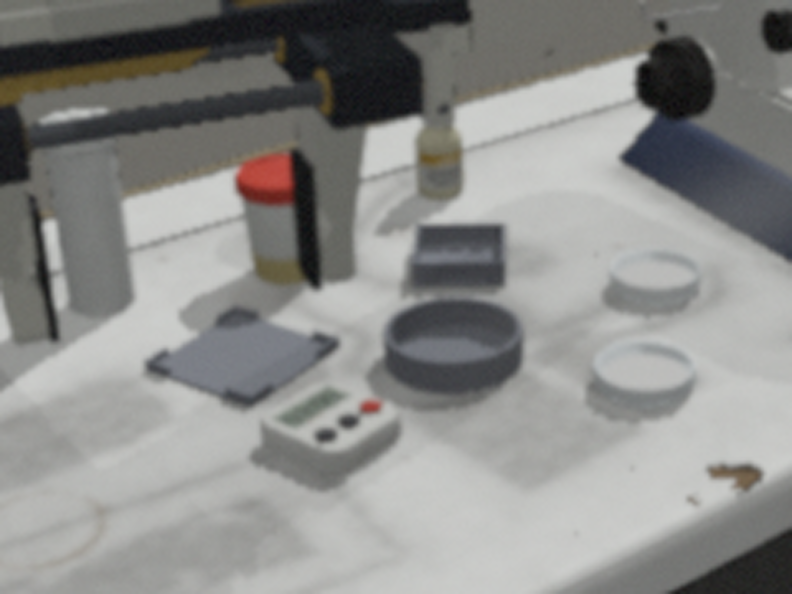

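The pictures show all four samples, the three wells (cup well at about (222,208) in top, bottle well (254,171), rack (189,178)), bottle at back right, timer and tube at the left. I'll overlay model outlines to refine these estimates.

```bash
cat > ov.py <<'E'
from h import *
def circ(x,y,z,r): return [(x+r*np.cos(a),y+r*np.sin(a),z) for a in np.linspace(0,2*np.pi,49)]
def sq(x,y,z,s,yaw):
    c,n=np.cos(yaw),np.sin(yaw); return [(x+c*a-n*b,y+n*a+c*b,z) for a,b in np.array([(1,1),(-1,1),(-1,-1),(1,-1),(1,1)])*s/2]
def overlay(src,cam,box,k,curves,out):
    a=cv2.imread(src)[box[1]:box[3],box[0]:box[2]]; a=cv2.resize(a,None,fx=k,fy=k,interpolation=cv2.INTER_CUBIC)
    for c in curves:
        p=(np.array([proj(cam,q) for q in c])-box[:2]+.5)*k
        cv2.polylines(a,[np.int32(p*16)],False,(0,255,0),1,cv2.LINE_AA,4)
    cv2.imwrite(out,a)
E
python3 - <<'E'
from ov import *
f=lambda x,y,z: at("top",(140+x/3.5-.5,100+y/3.5-.5),z)[:2]
cup=f(276,148,.072);bot=f(483,92,.086);d1=f(503,389,.014);d2=f(383,504,.014);cw=f(296,382,.022);rk=f(172,273,.003)
P=np.array([f(*p,.018) for p in[(395,195),(457,241),(405,305)]]); bw=(P[0]+P[2])/2
byaw=np.arctan2(*(P[1]-P[0])[::-1]); e=f(240,300,.005)-f(207,207,.005); ryaw=np.arctan2(e[1],e[0])
print(*[v.round(4) for v in(cup,bot,d1,d2,cw,bw,rk)],np.degrees([byaw,ryaw]),np.linalg.norm(P[1]-P[0]),np.linalg.norm(e))
C=[circ(*cup,.072,.031),circ(*bot,.086,.007),circ(*bot,.056,.0175),circ(*d1,.014,.03),circ(*d2,.014,.03),circ(*cw,.022,.042),circ(*cw,.003,.038),sq(*bw,.018,.062,byaw),sq(*bw,.003,.056,byaw),sq(*rk,.008,.084,ryaw)]
overlay("pics/top0.png","top",(140,100,340,270),3.9 and 3.5,C,"pics/o1.png")
overlay("pics/scene0.png","scene",(90,120,330,300),3.3,C,"pics/o2.png")
E
```

```text
[0.5792 0.3873] [0.6203 0.2351] [0.4056 0.2151] [0.3164 0.3053] [0.408  0.3731] [0.5109 0.2957] [0.4918 0.4731] [-125.86802845 -159.16571887] 0.05951947270356637 0.07723563658074811
```

View pics/o1.png

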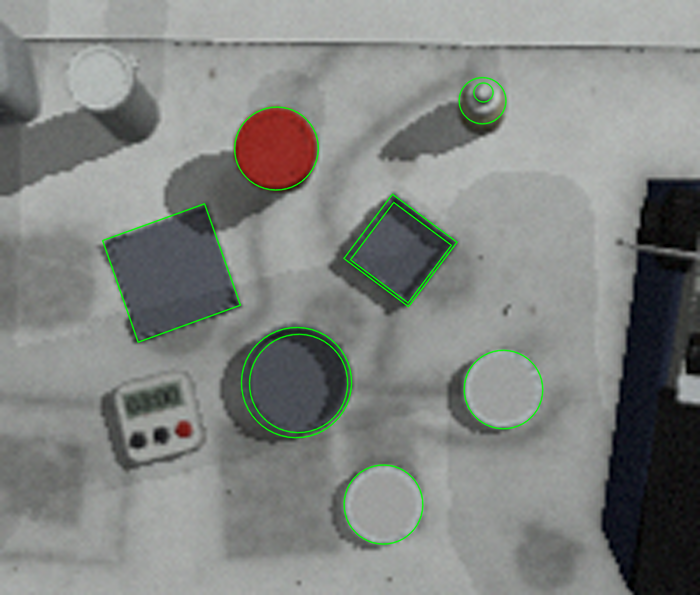

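View pics/o2.png

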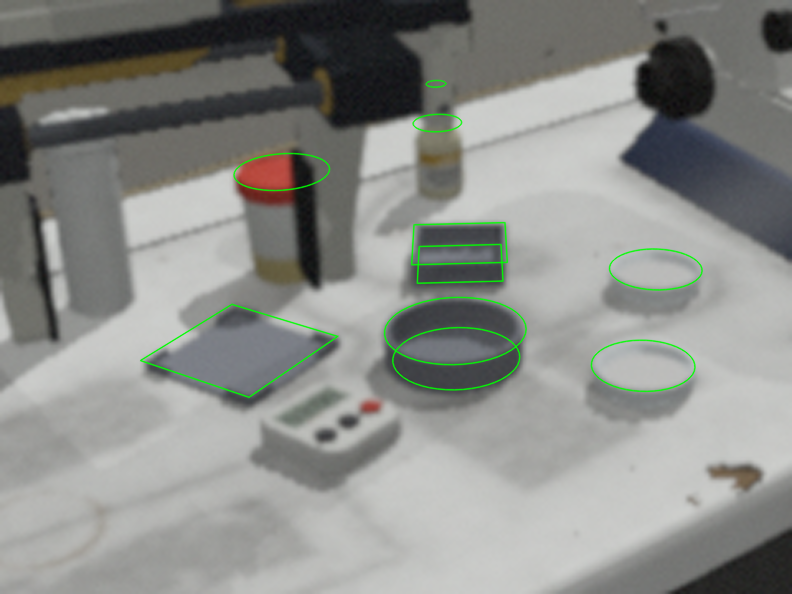

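The outlines agree to about 1–2 mm in the top view, which gives cup (.579,.387), bottle (.620,.235), dishes (.406,.215) and (.316,.305), cup well (.408,.373), bottle well (.511,.296), and rack (.492,.473) at 21°. I'll move above the cup with yaw near 30° so the gripper stays clear of the tube.

```bash
python3 -m handwheel '[{"delta_pos":[0.7,-0.45,0],"dr":[0,0,2.5]},{"delta_pos":[0.7,-0.45,0],"dr":[0,0,2.5]},{"delta_pos":[0.7,-0.45,0],"dr":[0,0,2.5]},{"delta_pos":[0.7,-0.45,0],"dr":[0,0,2.5]},{"delta_pos":[0.7,-0.45,0],"dr":[0,0,2.5]},{"delta_pos":[0.7,-0.45,0],"dr":[0,0,2.5]},{"delta_pos":[0.7,-0.45,0],"dr":[0,0,2.5]},{"delta_pos":[0.7,-0.45,0],"dr":[0,0,2.5]},{"delta_pos":[0.7,-0.45,0],"dr":[0,0,2.5]},{"delta_pos":[0.7,-0.45,0],"dr":[0,0,2.5]}]' -1 20
python3 -m handwheel '[{"delta_pos":[0.7,-0.45,0],"dr":[0,0,2.5]},{"delta_pos":[0.7,-0.45,0],"dr":[0,0,2.5]},{"delta_pos":[0.7,-0.45,0],"dr":[0,0,2.5]},{"delta_pos":[0.7,-0.45,0],"dr":[0,0,2.5]},{"delta_pos":[0.7,-0.45,0],"dr":[0,0,2.5]},{"delta_pos":[0.7,-0.45,0],"dr":[0,0,2.5]},{"delta_pos":[0.7,-0.45,0],"dr":[0,0,2.5]},{"delta_pos":[0.7,-0.45,0],"dr":[0,0,2.5]},{"delta_pos":[0.4,-0.3,0],"dr":[0,0,0]},{"delta_pos":[0,0,0],"dr":[0,0,0]}]'
```

```text
t: 1.9
eef_pos: [0.3829, 0.5171, 0.2457]
ee_rot: [-3.141, -0.0, 0.18]
force: [0.4, 0.7, 0.5]
width: 0.0874
gripper_force: 0.0
t: 2.9
eef_pos: [0.5633, 0.3994, 0.2452]
ee_rot: [3.141, 0.0, 0.524]
force: [0.2, 0.6, -0.2]
width: 0.0875
gripper_force: 0.0
```

```bash
python3 -m handwheel '[{"delta_pos":[0.53,-0.4,-0.5],"dr":[0,0,0]},{"delta_pos":[0,0,-0.9],"dr":[0,0,0]},{"delta_pos":[0,0,-0.9],"dr":[0,0,0]},{"delta_pos":[0,0,-0.8],"dr":[0,0,0]},{"delta_pos":[0,0,-0.6],"dr":[0,0,0]},{"delta_pos":[0,0,0],"dr":[0,0,0]}]'
python3 - <<'E'
from ov import *
snap("top","t1"); print([(np.round(r["location"]),round(r["conf"],2)) for r in mark_of("top","cup")])
snap("scene","s1"); 
a=cv2.imread("pics/s1.png")[100:300,90:330]; b=cv2.imread("pics/t1.png")[80:230,160:340]
cv2.imwrite("pics/c1.png",np.hstack([cv2.resize(a,(480,400)),cv2.resize(b,(320,267)).__class__ and cv2.copyMakeBorder(cv2.resize(b,(320,267)),0,133,0,0,0)]))
E
```

```text
t: 3.5
eef_pos: [0.5762, 0.3875, 0.1309]
ee_rot: [3.14, 0.006, 0.527]
force: [-0.1, 0.1, -0.1]
width: 0.0876
gripper_force: 0.0
[(array([221., 146.]), 0.56), (array([190., 177.]), 0.28)]
```

View pics/c1.png

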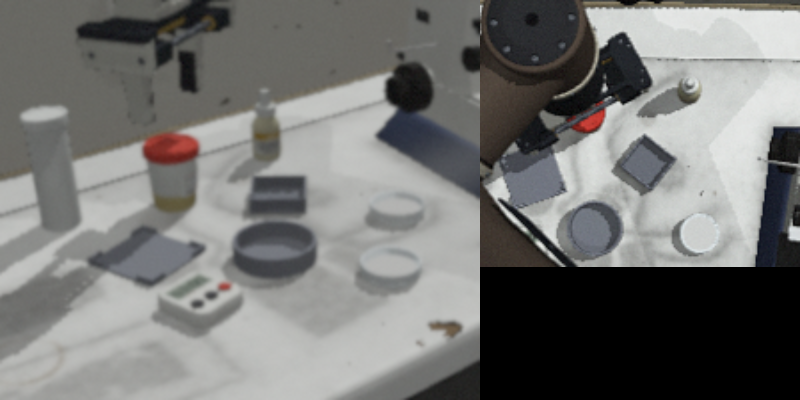

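```bash
python3 - <<'E'
from ov import *
print(get_state()["eef_pos"],get_state()["ee_rot"])
C=[circ(.579,.387,.072,.031),circ(.579,.387,.0,.025),circ(.6203,.2351,.086,.007),circ(.6203,.2351,.056,.0175),circ(.6203,.2351,.0,.0175),circ(.508,.294,.018,.031)]
s=get_state(); p=s["eef_pos"]; y=s["ee_rot"][2]+np.pi/2; u=np.array([np.cos(y),np.sin(y),0])*.044
C+=[[p-u-[0,0,.019],p+u-[0,0,.019]]]
overlay("pics/s1.png","scene",(120,110,255,215),5.9,C,"pics/o3.png")
E
```

```text
[0.57830084 0.38919195 0.13547401] [ 3.14157003e+00 -1.11828030e-03  5.27906298e-01]
```

View pics/o3.png

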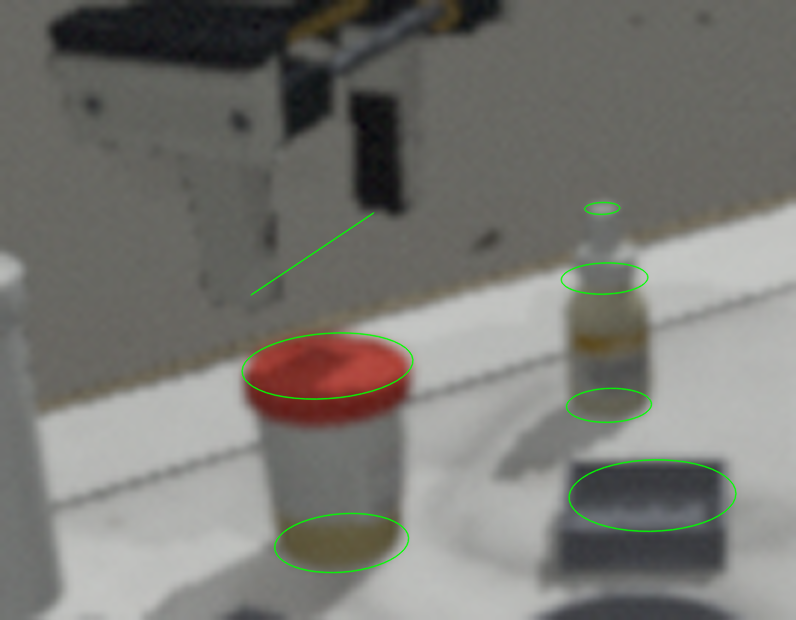

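The model outlines match the cup and the bottle in the scene view within about 1–2 px, and the jaws are centred over the lid. I'll descend, grip and lift.

```bash
python3 -m handwheel '[{"delta_pos":[0,0,-0.6],"dr":[0,0,0]},{"delta_pos":[0,0,-0.6],"dr":[0,0,0]},{"delta_pos":[0,0,-0.6],"dr":[0,0,0]},{"delta_pos":[0,0,-0.5],"dr":[0,0,0]},{"delta_pos":[0,0,0],"dr":[0,0,0]},{"delta_pos":[0,0,0],"dr":[0,0,0]},{"delta_pos":[0,0,0],"dr":[0,0,0]}]'
python3 -m handwheel '[{"delta_pos":[0,0,0],"dr":[0,0,0]},{"delta_pos":[0,0,0],"dr":[0,0,0]},{"delta_pos":[0,0,0],"dr":[0,0,0]},{"delta_pos":[0,0,0],"dr":[0,0,0]},{"delta_pos":[0,0,0],"dr":[0,0,0]},{"delta_pos":[0,0,0],"dr":[0,0,0]},{"delta_pos":[0,0,0],"dr":[0,0,0]},{"delta_pos":[0,0,0],"dr":[0,0,0]}]' 1 15
```

```text
t: 4.35
eef_pos: [0.5787, 0.3893, 0.067]
ee_rot: [-3.141, -0.002, 0.528]
force: [0.4, -0.5, -0.2]
width: 0.088
gripper_force: 0.0
t: 5.15
eef_pos: [0.5781, 0.3887, 0.0657]
ee_rot: [3.142, -0.0, 0.528]
force: [-0.2, -0.8, 2.4]
width: 0.0599
gripper_force: 15.0
```

```bash
python3 -m handwheel '[{"delta_pos":[0,0,0.3],"dr":[0,0,0]},{"delta_pos":[0,0,0.6],"dr":[0,0,0]},{"delta_pos":[0,0,0.8],"dr":[0,0,0]},{"delta_pos":[0,0,0.6],"dr":[0,0,0]},{"delta_pos":[-0.3,0,0.2],"dr":[0,0,0]},{"delta_pos":[-0.6,-0.1,0],"dr":[0,0,0]},{"delta_pos":[-0.7,-0.1,0],"dr":[0,0,0]},{"delta_pos":[-0.7,-0.1,0],"dr":[0,0,0]},{"delta_pos":[-0.7,-0.1,0],"dr":[0,0,0]},{"delta_pos":[-0.7,-0.1,0],"dr":[0,0,0]}]'
python3 -m handwheel '[{"delta_pos":[-0.7,0,0],"dr":[0,0,0]},{"delta_pos":[-0.7,0,0],"dr":[0,0,0]},{"delta_pos":[-0.6,0,0],"dr":[0,0,0]},{"delta_pos":[0,0,0],"dr":[0,0,0]},{"delta_pos":[0,0,0],"dr":[0,0,0]},{"delta_pos":[0,0,0],"dr":[0,0,0]}]'
python3 - <<'E'
from ov import *
snap("scene","s2")
p=get_state()["eef_pos"]; h=p[2]+.0
C=[circ(.408,.373,.022,.042),circ(.408,.373,.003,.038),circ(p[0],p[1],p[2]-.065,.025),circ(p[0],p[1],p[2]+.007,.031)]
overlay("pics/s2.png","scene",(120,110,320,260),4,C,"pics/o4.png")
E
```

```text
t: 6.15
eef_pos: [0.4652, 0.373, 0.1399]
ee_rot: [3.142, 0.001, 0.527]
force: [0.1, 1.1, -0.5]
width: 0.0601
gripper_force: 15.0
t: 6.75
eef_pos: [0.4072, 0.3737, 0.1404]
ee_rot: [3.142, 0.0, 0.528]
force: [-0.8, -0.3, 0.5]
width: 0.06
gripper_force: 15.0
```

View pics/o4.png

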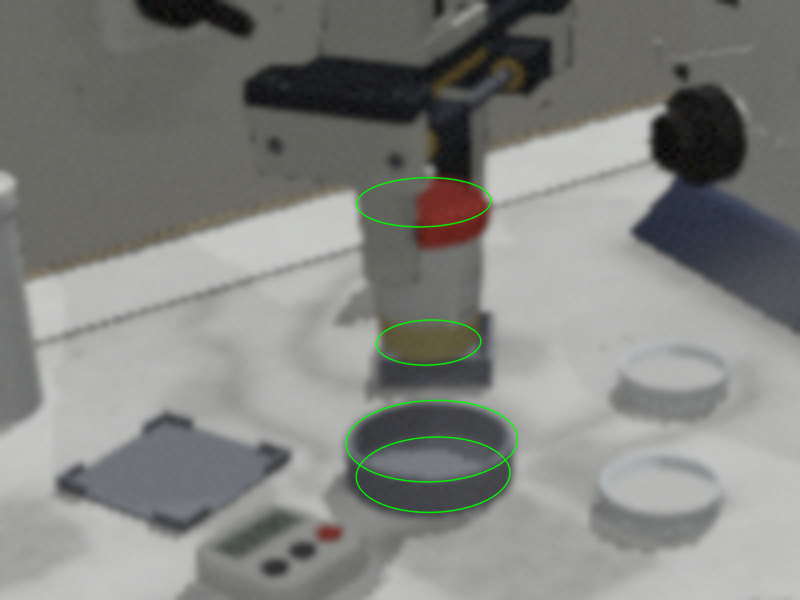

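The cup hangs upright and is centred over the well. I'll lower it, release and retreat.

```bash
python3 -m handwheel '[{"delta_pos":[0,0,-0.5],"dr":[0,0,0]},{"delta_pos":[0,0,-0.6],"dr":[0,0,0]},{"delta_pos":[0,0,-0.5],"dr":[0,0,0]},{"delta_pos":[0,0,-0.4],"dr":[0,0,0]},{"delta_pos":[0,0,-0.3],"dr":[0,0,0]},{"delta_pos":[0,0,-0.05],"dr":[0,0,0]},{"delta_pos":[0,0,0],"dr":[0,0,0]},{"delta_pos":[0,0,0],"dr":[0,0,0]}]'
python3 -m handwheel '[{"delta_pos":[0,0,0],"dr":[0,0,0]},{"delta_pos":[0,0,0],"dr":[0,0,0]},{"delta_pos":[0,0,0],"dr":[0,0,0]},{"delta_pos":[0,0,0],"dr":[0,0,0]},{"delta_pos":[0,0,0],"dr":[0,0,0]},{"delta_pos":[0,0,0],"dr":[0,0,0]}]' -1
python3 -m handwheel '[{"delta_pos":[0,0,0.4],"dr":[0,0,0]},{"delta_pos":[0,0,0.7],"dr":[0,0,0]},{"delta_pos":[0,0,0.9],"dr":[0,0,0]},{"delta_pos":[0,0,0.9],"dr":[0,0,0]},{"delta_pos":[0,0,0.1],"dr":[0,0,0]},{"delta_pos":[0,0,0],"dr":[0,0,0]}]'
```

```text
t: 7.6
eef_pos: [0.4073, 0.3741, 0.0706]
ee_rot: [-3.141, -0.001, 0.528]
force: [-0.4, -0.1, -0.7]
width: 0.06
gripper_force: 15.0
t: 8.2
eef_pos: [0.407, 0.3737, 0.0701]
ee_rot: [-3.142, -0.0, 0.528]
force: [0.6, 0.5, -1.5]
width: 0.0876
gripper_force: 0.0
t: 8.8
eef_pos: [0.4073, 0.3741, 0.1617]
ee_rot: [-3.14, -0.002, 0.528]
force: [-1.2, -0.9, -0.7]
width: 0.0878
gripper_force: 0.0
```

```bash
python3 -m handwheel '[{"delta_pos":[0.7,-0.46,0],"dr":[0,0,-3]},{"delta_pos":[0.7,-0.46,0],"dr":[0,0,-3]},{"delta_pos":[0.7,-0.46,0],"dr":[0,0,-3]},{"delta_pos":[0.7,-0.46,0],"dr":[0,0,-3]},{"delta_pos":[0.7,-0.46,0],"dr":[0,0,-3]},{"delta_pos":[0.7,-0.46,0],"dr":[0,0,-3]},{"delta_pos":[0.7,-0.46,0],"dr":[0,0,-3]},{"delta_pos":[0.7,-0.46,0],"dr":[0,0,-3]},{"delta_pos":[0.7,-0.46,0],"dr":[0,0,-3]},{"delta_pos":[0.7,-0.46,0],"dr":[0,0,-3]}]'
python3 -m handwheel '[{"delta_pos":[0.1,0,0],"dr":[0,0,0]},{"delta_pos":[0,0,0],"dr":[0,0,0]},{"delta_pos":[0,0,0],"dr":[0,0,0]}]'
python3 - <<'E'
from ov import *
snap("scene","s3"); s=get_state(); p=s["eef_pos"]; print(p)
y=s["ee_rot"][2]+np.pi/2; u=np.array([np.cos(y),np.sin(y),0])*.044
C=[circ(.408,.373,.022,.042),circ(.408,.373,.075,.031),circ(.6203,.2351,.086,.007),circ(.6203,.2351,.0,.0175),[p-u-[0,0,.019],p+u-[0,0,.019]]]
overlay("pics/s3.png","scene",(120,90,320,240),4,C,"pics/o5.png")
E
```

```text
t: 9.8
eef_pos: [0.6172, 0.2347, 0.1588]
ee_rot: [3.14, 0.002, 0.002]
force: [0.7, -0.2, -0.3]
width: 0.0878
gripper_force: 0.0
t: 10.1
eef_pos: [0.6193, 0.2358, 0.1594]
ee_rot: [3.141, 0.001, 0.005]
force: [1.3, -0.2, -0.0]
width: 0.0874
gripper_force: 0.0
[0.61918466 0.23598501 0.15966428]
```

View pics/o5.png

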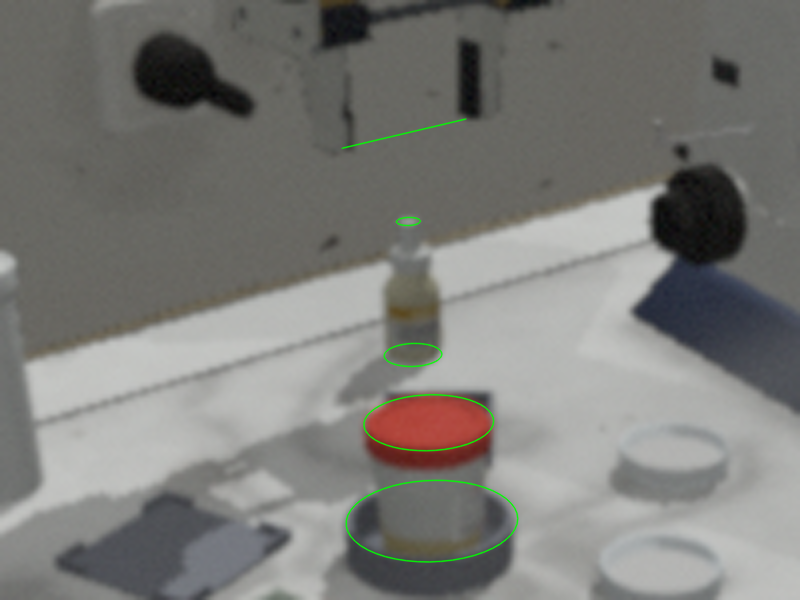

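The cup stands upright in its well at about (227,220), and the jaws straddle the bottle. I'll descend and grip it.

```bash
python3 -m handwheel '[{"delta_pos":[0,0,-0.5],"dr":[0,0,0]},{"delta_pos":[0,0,-0.7],"dr":[0,0,0]},{"delta_pos":[0,0,-0.7],"dr":[0,0,0]},{"delta_pos":[0,0,-0.7],"dr":[0,0,0]},{"delta_pos":[0,0,-0.6],"dr":[0,0,0]},{"delta_pos":[0,0,-0.5],"dr":[0,0,0]},{"delta_pos":[0,0,0],"dr":[0,0,0]},{"delta_pos":[0,0,0],"dr":[0,0,0]}]'
python3 -m handwheel '[{"delta_pos":[0,0,0],"dr":[0,0,0]},{"delta_pos":[0,0,0],"dr":[0,0,0]},{"delta_pos":[0,0,0],"dr":[0,0,0]},{"delta_pos":[0,0,0],"dr":[0,0,0]},{"delta_pos":[0,0,0],"dr":[0,0,0]},{"delta_pos":[0,0,0],"dr":[0,0,0]},{"delta_pos":[0,0,0],"dr":[0,0,0]},{"delta_pos":[0,0,0],"dr":[0,0,0]},{"delta_pos":[0,0,0],"dr":[0,0,0]},{"delta_pos":[0,0,0],"dr":[0,0,0]}]' 1 15
```

```text
t: 10.95
eef_pos: [0.6199, 0.2359, 0.049]
ee_rot: [3.141, 0.0, 0.005]
force: [-0.1, 0.2, 1.6]
width: 0.0875
gripper_force: 0.0
t: 11.95
eef_pos: [0.62, 0.2357, 0.0491]
ee_rot: [3.142, -0.0, 0.004]
force: [0.1, -0.3, 0.9]
width: 0.0333
gripper_force: 15.0
```

```bash
python3 -m handwheel '[{"delta_pos":[0,0,0.3],"dr":[0,0,0]},{"delta_pos":[0,0,0.6],"dr":[0,0,0]},{"delta_pos":[0,0,0.7],"dr":[0,0,0]},{"delta_pos":[-0.3,0.2,0.4],"dr":[0,0,0]},{"delta_pos":[-0.6,0.3,0],"dr":[0,0,0]},{"delta_pos":[-0.7,0.4,0],"dr":[0,0,0]},{"delta_pos":[-0.7,0.4,0],"dr":[0,0,0]},{"delta_pos":[-0.7,0.4,0],"dr":[0,0,0]},{"delta_pos":[-0.4,0.2,0],"dr":[0,0,0]},{"delta_pos":[-0.23,0.1,0],"dr":[0,0,0]}]'
python3 -m handwheel '[{"delta_pos":[0,0,0],"dr":[0,0,0]},{"delta_pos":[0,0,0],"dr":[0,0,0]},{"delta_pos":[0,0,0],"dr":[0,0,0]}]'
python3 - <<'E'
from ov import *
snap("scene","s4"); snap("top","t4"); s=get_state(); p=s["eef_pos"]; print(p)
y=np.radians(-125.9)
C=[circ(p[0],p[1],p[2]-.049,.0175),sq(.511,.2957,.018,.062,y),sq(.511,.2957,.018,.056,y)]
overlay("pics/s4.png","scene",(180,100,300,220),3.3,C,"pics/a.png");overlay("pics/t4.png","top",(190,110,310,230),3.3,C,"pics/b.png")
cv2.imwrite("pics/o6.png",np.hstack([cv2.imread("pics/a.png"),cv2.imread("pics/b.png")]))
E
```

```text
t: 12.95
eef_pos: [0.5099, 0.2964, 0.1095]
ee_rot: [-3.141, -0.0, 0.005]
force: [0.1, -0.5, -0.7]
width: 0.0335
gripper_force: 15.0
t: 13.25
eef_pos: [0.5117, 0.2954, 0.109]
ee_rot: [3.142, -0.0, 0.003]
force: [0.6, 0.2, -1.3]
width: 0.034
gripper_force: 15.0
[0.5116092  0.29526267 0.10886661]
```

View pics/o6.png

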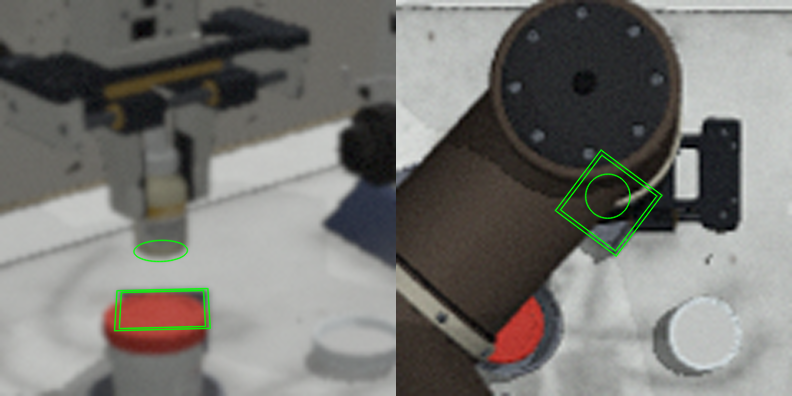

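The bottle is upright in the grip and its base is where expected above the well (the cup hides the well in the scene view). I'll lower it, release and retreat.

```bash
python3 -m handwheel '[{"delta_pos":[0,0,-0.4],"dr":[0,0,0]},{"delta_pos":[0,0,-0.5],"dr":[0,0,0]},{"delta_pos":[0,0,-0.4],"dr":[0,0,0]},{"delta_pos":[0,0,-0.3],"dr":[0,0,0]},{"delta_pos":[0,0,-0.2],"dr":[0,0,0]},{"delta_pos":[0,0,-0.05],"dr":[0,0,0]},{"delta_pos":[0,0,0],"dr":[0,0,0]},{"delta_pos":[0,0,0],"dr":[0,0,0]}]'
python3 -m handwheel '[{"delta_pos":[0,0,0],"dr":[0,0,0]},{"delta_pos":[0,0,0],"dr":[0,0,0]},{"delta_pos":[0,0,0],"dr":[0,0,0]},{"delta_pos":[0,0,0],"dr":[0,0,0]},{"delta_pos":[0,0,0],"dr":[0,0,0]},{"delta_pos":[0,0,0],"dr":[0,0,0]},{"delta_pos":[0,0,0],"dr":[0,0,0]},{"delta_pos":[0,0,0],"dr":[0,0,0]}]' -1
python3 -m handwheel '[{"delta_pos":[0,0,0.4],"dr":[0,0,0]},{"delta_pos":[0,0,0.7],"dr":[0,0,0]},{"delta_pos":[0,0,0.9],"dr":[0,0,0]},{"delta_pos":[0,0,0.9],"dr":[0,0,0]},{"delta_pos":[0,0,0.7],"dr":[0,0,0]},{"delta_pos":[0,0,0],"dr":[0,0,0]}]'
```

```text
t: 14.15
eef_pos: [0.5114, 0.2959, 0.054]
ee_rot: [-3.141, -0.001, 0.004]
force: [0.3, 0.4, -0.4]
width: 0.0337
gripper_force: 15.0
t: 14.95
eef_pos: [0.5111, 0.2957, 0.0535]
ee_rot: [3.142, 0.0, 0.004]
force: [0.3, 0.3, -0.4]
width: 0.0872
gripper_force: 0.0
t: 15.55
eef_pos: [0.5127, 0.297, 0.1661]
ee_rot: [-3.137, -0.005, 0.005]
force: [0.1, 0.6, -0.5]
width: 0.0878
gripper_force: 0.0
```

```bash
python3 -m handwheel '[{"delta_pos":[-0.5,-0.4,0],"dr":[0,0,3]},{"delta_pos":[-0.5,-0.4,0],"dr":[0,0,3]},{"delta_pos":[-0.5,-0.4,0],"dr":[0,0,3]},{"delta_pos":[-0.5,-0.4,0],"dr":[0,0,3]},{"delta_pos":[-0.5,-0.4,0],"dr":[0,0,3]},{"delta_pos":[-0.5,-0.4,-0.5],"dr":[0,0,3]},{"delta_pos":[-0.5,-0.3,-0.8],"dr":[0,0,3]},{"delta_pos":[0,0,-0.7],"dr":[0,0,0]},{"delta_pos":[0,0,0],"dr":[0,0,0]},{"delta_pos":[0,0,0],"dr":[0,0,0]}]'
python3 - <<'E'
from ov import *
snap("scene","s5"); s=get_state(); p=s["eef_pos"]; print(p,s["ee_rot"])
y=s["ee_rot"][2]+np.pi/2; u=np.array([np.cos(y),np.sin(y),0])*.044
C=[circ(.4056,.2151,.014,.03),circ(.3164,.3053,.014,.03),circ(.4056,.2151,.0,.03),circ(.3164,.3053,.0,.03),circ(.511,.296,.059,.0175),[p-u-[0,0,.019],p+u-[0,0,.019]]]
overlay("pics/s5.png","scene",(170,120,350,255),4.4,C,"pics/o7.png")
E
```

```text
t: 16.55
eef_pos: [0.4061, 0.2145, 0.1018]
ee_rot: [3.141, 0.001, 0.37]
force: [-0.0, 0.1, 0.5]
width: 0.0878
gripper_force: 0.0
[0.40641733 0.21491042 0.1022405 ] [ 3.14150744e+00 -1.15352497e-04  3.70311327e-01]
```

View pics/o7.png

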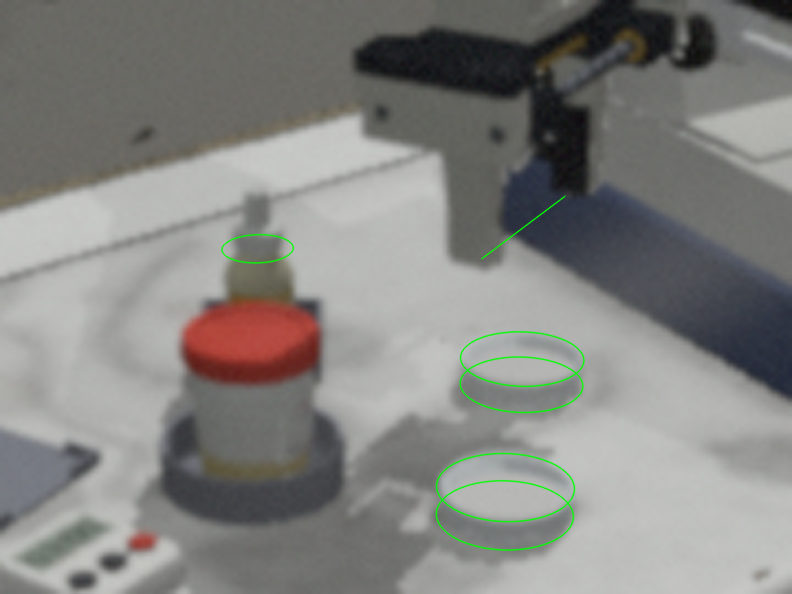

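The bottle stands upright in its well, and both dish outlines match at about (289,204) and (285,234). I'll descend on the first dish.

```bash
python3 -m handwheel '[{"delta_pos":[0,0,-0.5],"dr":[0,0,0]},{"delta_pos":[0,0,-0.6],"dr":[0,0,0]},{"delta_pos":[0,0,-0.6],"dr":[0,0,0]},{"delta_pos":[0,0,-0.5],"dr":[0,0,0]},{"delta_pos":[0,0,-0.3],"dr":[0,0,0]},{"delta_pos":[0,0,-0.12],"dr":[0,0,0]},{"delta_pos":[0,0,0],"dr":[0,0,0]},{"delta_pos":[0,0,0],"dr":[0,0,0]}]'
python3 -m handwheel '[{"delta_pos":[0,0,0],"dr":[0,0,0]},{"delta_pos":[0,0,0],"dr":[0,0,0]},{"delta_pos":[0,0,0],"dr":[0,0,0]},{"delta_pos":[0,0,0],"dr":[0,0,0]},{"delta_pos":[0,0,0],"dr":[0,0,0]},{"delta_pos":[0,0,0],"dr":[0,0,0]},{"delta_pos":[0,0,0],"dr":[0,0,0]},{"delta_pos":[0,0,0],"dr":[0,0,0]}]' 1 12
```

```text
t: 17.4
eef_pos: [0.4065, 0.2151, 0.0236]
ee_rot: [-3.141, -0.001, 0.371]
force: [-0.8, -1.0, -1.0]
width: 0.0875
gripper_force: 0.0
t: 18.2
eef_pos: [0.4061, 0.2147, 0.0231]
ee_rot: [-3.142, -0.0, 0.371]
force: [-1.4, -0.5, 3.8]
width: 0.0591
gripper_force: 12.0
```

```bash
python3 -m handwheel '[{"delta_pos":[0,0,0.3],"dr":[0,0,0]},{"delta_pos":[0,0,0.6],"dr":[0,0,0]},{"delta_pos":[0,0,0.8],"dr":[0,0,0]},{"delta_pos":[0,0,0.9],"dr":[0,0,0]},{"delta_pos":[0,0,0.9],"dr":[0,0,0]},{"delta_pos":[0,0,0.5],"dr":[0,0,0]},{"delta_pos":[0.1,0.3,0],"dr":[0,0,0]},{"delta_pos":[0.2,0.6,0],"dr":[0,0,0]},{"delta_pos":[0.3,0.8,0],"dr":[0,0,0]},{"delta_pos":[0.3,0.9,0],"dr":[0,0,0]}]'
python3 -m handwheel '[{"delta_pos":[0.3,0.9,0],"dr":[0,0,0]},{"delta_pos":[0.3,0.9,0],"dr":[0,0,0]},{"delta_pos":[0.3,0.9,0],"dr":[0,0,0]},{"delta_pos":[0.3,0.9,0],"dr":[0,0,0]},{"delta_pos":[0.3,0.9,0],"dr":[0,0,0]},{"delta_pos":[0.3,0.8,0],"dr":[0,0,0]},{"delta_pos":[0.17,0.5,0],"dr":[0,0,0]},{"delta_pos":[0,0.2,0],"dr":[0,0,0]},{"delta_pos":[0,0,-0.6],"dr":[0,0,0]},{"delta_pos":[0,0,-0.9],"dr":[0,0,0]}]'
python3 -m handwheel '[{"delta_pos":[0,0,-0.9],"dr":[0,0,0]},{"delta_pos":[0,0,-0.6],"dr":[0,0,0]},{"delta_pos":[0,0,0],"dr":[0,0,0]},{"delta_pos":[0,0,0],"dr":[0,0,0]},{"delta_pos":[0,0,0],"dr":[0,0,0]}]'
python3 - <<'E'
from ov import *
snap("scene","s6"); snap("top","t6"); s=get_state(); p=s["eef_pos"]; print(p)
r=np.radians(-159.2)
C=[circ(p[0],p[1],p[2]-.023,.03),circ(p[0],p[1],p[2]-.009,.03),sq(.4918,.4731,.003,.084,r),sq(.4918,.4731,.008,.084,r)]
overlay("pics/s6.png","scene",(110,130,270,250),4.9,C,"pics/o8.png")
E
```

```text
t: 19.2
eef_pos: [0.4333, 0.2939, 0.142]
ee_rot: [3.141, 0.001, 0.37]
force: [1.3, 0.3, -0.3]
width: 0.0592
gripper_force: 12.0
t: 20.2
eef_pos: [0.4924, 0.4739, 0.0977]
ee_rot: [-3.141, -0.001, 0.371]
force: [0.3, 0.4, -0.1]
width: 0.0587
gripper_force: 12.0
t: 20.7
eef_pos: [0.4926, 0.4734, 0.054]
ee_rot: [-3.141, -0.001, 0.371]
force: [0.1, -0.6, 0.8]
width: 0.059
gripper_force: 12.0
[0.4926236  0.47336518 0.05430606]
```

View pics/o8.png

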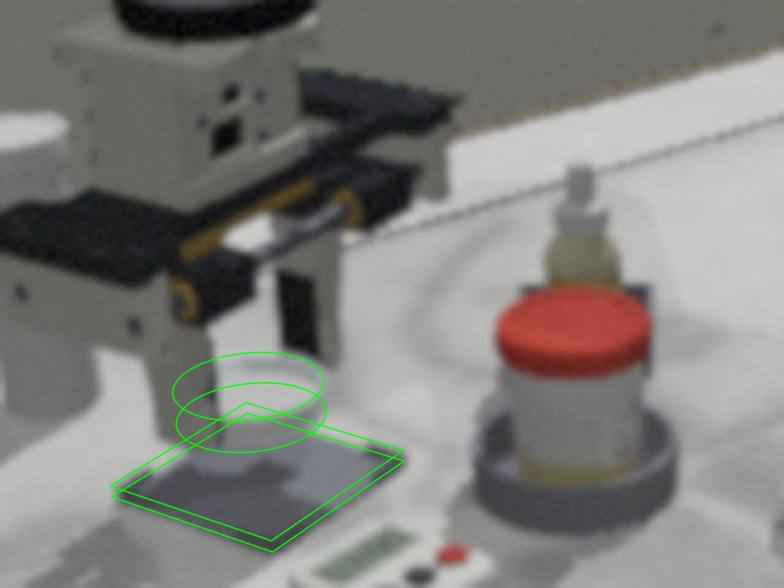

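```bash
python3 - <<'E'
from ov import *
a=cv2.imread("pics/s6.png")[185:245,125:200]; a=cv2.resize(a,None,fx=10,fy=10,interpolation=cv2.INTER_CUBIC)
cv2.imwrite("pics/z6.png",cv2.convertScaleAbs(a,alpha=1.5,beta=-50)[:600])
s=get_state(); p=s["eef_pos"]; y=s["ee_rot"][2]+np.pi/2; u=np.array([np.cos(y),np.sin(y),0])*.03
for q in(p-u-[0,0,.019],p+u-[0,0,.019]): print((proj("scene",q)-[125,185]+.5)*10)
for z in(-.023,-.009):
    c=np.array([(proj("scene",q)-[125,185]+.5)*10 for q in circ(p[0],p[1],p[2]+z,.03)]); print(c.min(0),c.max(0))
E
```

```text
[456.65006939 221.40028215]
[259.86347945 344.28338586]
[208.81816179 230.24320168] [515.14191046 372.61310686]
[201.53904264 168.10368341] [509.8238289 307.8891326]
```

View pics/z6.png

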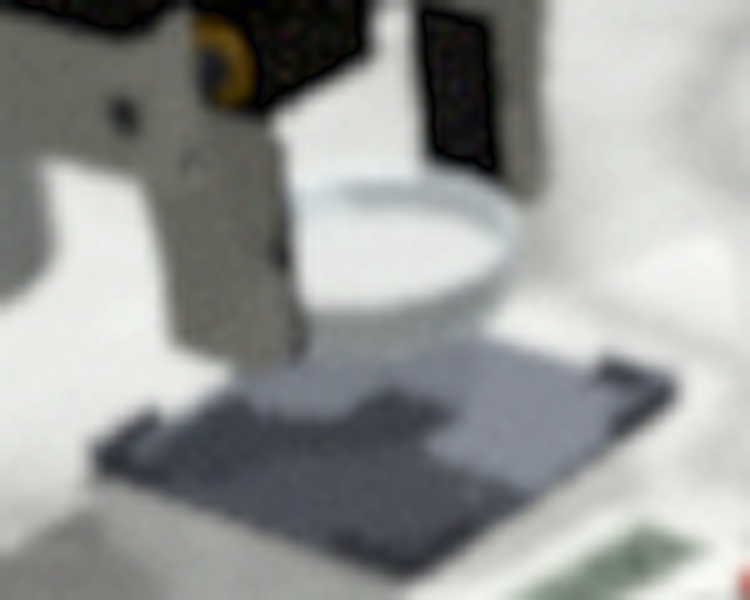

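The dish is level and centred over the rack (the pale blob was a sunlit patch of the plate). I'll lower and release it.

```bash
python3 -m handwheel '[{"delta_pos":[0,0,-0.3],"dr":[0,0,0]},{"delta_pos":[0,0,-0.3],"dr":[0,0,0]},{"delta_pos":[0,0,-0.2],"dr":[0,0,0]},{"delta_pos":[0,0,-0.1],"dr":[0,0,0]},{"delta_pos":[0,0,0],"dr":[0,0,0]},{"delta_pos":[0,0,0],"dr":[0,0,0]},{"delta_pos":[0,0,0],"dr":[0,0,0]}]'
python3 -m handwheel '[{"delta_pos":[0,0,0],"dr":[0,0,0]},{"delta_pos":[0,0,0],"dr":[0,0,0]},{"delta_pos":[0,0,0],"dr":[0,0,0]},{"delta_pos":[0,0,0],"dr":[0,0,0]},{"delta_pos":[0,0,0],"dr":[0,0,0]},{"delta_pos":[0,0,0],"dr":[0,0,0]}]' -1
python3 -m handwheel '[{"delta_pos":[0,0,0.3],"dr":[0,0,0]},{"delta_pos":[0,0,0.7],"dr":[0,0,0]},{"delta_pos":[0,0,0.9],"dr":[0,0,0]},{"delta_pos":[0,0,0.9],"dr":[0,0,0]},{"delta_pos":[0,0,0.9],"dr":[0,0,0]},{"delta_pos":[0,0,0.3],"dr":[0,0,0]},{"delta_pos":[0,0,0],"dr":[0,0,0]}]'
```

```text
t: 21.5
eef_pos: [0.4922, 0.4726, 0.0257]
ee_rot: [3.141, 0.0, 0.371]
force: [0.2, 0.2, -0.2]
width: 0.0586
gripper_force: 12.0
t: 22.1
eef_pos: [0.4922, 0.4727, 0.026]
ee_rot: [-3.142, -0.0, 0.371]
force: [0.7, -0.0, 0.7]
width: 0.0876
gripper_force: 0.0
t: 22.8
eef_pos: [0.4928, 0.4734, 0.1483]
ee_rot: [-3.139, -0.003, 0.371]
force: [-0.1, -1.1, -0.9]
width: 0.0877
gripper_force: 0.0
```

```bash
python3 -m handwheel '[{"delta_pos":[-0.4,-0.4,0],"dr":[0,0,0]},{"delta_pos":[-0.7,-0.7,0],"dr":[0,0,0]},{"delta_pos":[-0.8,-0.8,0],"dr":[0,0,0]},{"delta_pos":[-0.8,-0.8,0],"dr":[0,0,0]},{"delta_pos":[-0.8,-0.8,0],"dr":[0,0,0]},{"delta_pos":[-0.8,-0.8,0],"dr":[0,0,0]},{"delta_pos":[-0.8,-0.7,0],"dr":[0,0,0]},{"delta_pos":[-0.5,-0.4,0],"dr":[0,0,0]},{"delta_pos":[-0.27,-0.18,0],"dr":[0,0,0]},{"delta_pos":[0,0,0],"dr":[0,0,0]}]'
python3 -m handwheel '[{"delta_pos":[0,0,-0.5],"dr":[0,0,0]},{"delta_pos":[0,0,-0.5],"dr":[0,0,0]},{"delta_pos":[0,0,-0.5],"dr":[0,0,0]},{"delta_pos":[0,0,0],"dr":[0,0,0]},{"delta_pos":[0,0,0],"dr":[0,0,0]},{"delta_pos":[0,0,0],"dr":[0,0,0]}]'
python3 - <<'E'
from ov import *
snap("scene","s7"); snap("top","t7"); print(get_state()["eef_pos"])
r=np.radians(-159.2)
C=[circ(.492,.4731,.017,.03),sq(.4918,.4731,.008,.084,r)]
D=[circ(.3164,.3053,.014,.03)]
overlay("pics/s7.png","scene",(110,150,310,275),2.9 and 4,C+D,"pics/a.png");overlay("pics/t7.png","top",(150,140,230,220),5,C,"pics/b.png")
a=cv2.imread("pics/a.png");b=cv2.imread("pics/b.png"); print(a.shape,b.shape)
a=cv2.resize(a,(480,300)); b=cv2.resize(b,(300,300)); cv2.imwrite("pics/o9.png",np.hstack([a,b]))
for z in mark_of("top","dish_a")[:2]+find_in("top","dish_a")[:2]: print(z["conf"],z["location"],at("top",z["location"],.003),at("top",z["location"],.017))
E
```

```text
t: 23.8
eef_pos: [0.3154, 0.3046, 0.1457]
ee_rot: [3.141, 0.0, 0.371]
force: [0.1, 0.7, -0.2]
width: 0.0877
gripper_force: 0.0
t: 24.4
eef_pos: [0.3166, 0.306, 0.1014]
ee_rot: [-3.141, -0.001, 0.371]
force: [-0.0, -0.4, 0.0]
width: 0.0875
gripper_force: 0.0
[0.31642926 0.30583659 0.1015421 ]
(500, 800, 3) (400, 400, 3)
0.96 [188.8, 174.0] [0.50140967 0.47291615 0.003     ] [0.49993733 0.47066392 0.017     ]
```

View pics/o9.png

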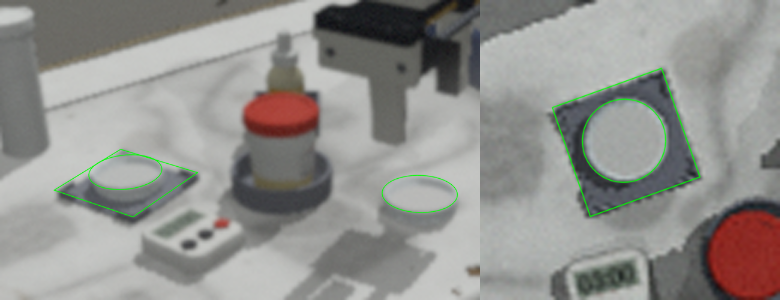

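The first dish lies centred in the rack, with its outline coinciding at top px (188,175). I'll take the second dish.

```bash
python3 -m handwheel '[{"delta_pos":[0,0,-0.5],"dr":[0,0,0]},{"delta_pos":[0,0,-0.6],"dr":[0,0,0]},{"delta_pos":[0,0,-0.6],"dr":[0,0,0]},{"delta_pos":[0,0,-0.5],"dr":[0,0,0]},{"delta_pos":[0,0,-0.3],"dr":[0,0,0]},{"delta_pos":[0,0,-0.1],"dr":[0,0,0]},{"delta_pos":[0,0,0],"dr":[0,0,0]},{"delta_pos":[0,0,0],"dr":[0,0,0]}]'
python3 -m handwheel '[{"delta_pos":[0,0,0],"dr":[0,0,0]},{"delta_pos":[0,0,0],"dr":[0,0,0]},{"delta_pos":[0,0,0],"dr":[0,0,0]},{"delta_pos":[0,0,0],"dr":[0,0,0]},{"delta_pos":[0,0,0],"dr":[0,0,0]},{"delta_pos":[0,0,0],"dr":[0,0,0]},{"delta_pos":[0,0,0],"dr":[0,0,0]},{"delta_pos":[0,0,0],"dr":[0,0,0]}]' 1 12
```

```text
t: 25.4
eef_pos: [0.3163, 0.3057, 0.0235]
ee_rot: [-3.141, -0.001, 0.371]
force: [-0.1, 0.3, 1.0]
width: 0.0873
gripper_force: 0.0
t: 26.2
eef_pos: [0.3161, 0.3054, 0.0231]
ee_rot: [-3.141, -0.0, 0.371]
force: [-0.3, -2.0, 5.6]
width: 0.0586
gripper_force: 12.0
```

```bash
python3 -m handwheel '[{"delta_pos":[0,0,0.3],"dr":[0,0,0]},{"delta_pos":[0,0,0.6],"dr":[0,0,0]},{"delta_pos":[0,0,0.8],"dr":[0,0,0]},{"delta_pos":[0,0,0.9],"dr":[0,0,0]},{"delta_pos":[0,0,0.9],"dr":[0,0,0]},{"delta_pos":[0,0,0.5],"dr":[0,0,0]},{"delta_pos":[0.3,0.3,0],"dr":[0,0,0]},{"delta_pos":[0.6,0.6,0],"dr":[0,0,0]},{"delta_pos":[0.8,0.8,0],"dr":[0,0,0]},{"delta_pos":[0.8,0.8,0],"dr":[0,0,0]}]'
python3 -m handwheel '[{"delta_pos":[0.8,0.8,0],"dr":[0,0,0]},{"delta_pos":[0.8,0.7,0],"dr":[0,0,0]},{"delta_pos":[0.8,0.7,0],"dr":[0,0,0]},{"delta_pos":[0.6,0.6,0],"dr":[0,0,0]},{"delta_pos":[0.37,0.28,0],"dr":[0,0,0]},{"delta_pos":[0,0,-0.5],"dr":[0,0,0]},{"delta_pos":[0,0,-0.8],"dr":[0,0,0]},{"delta_pos":[0,0,-0.7],"dr":[0,0,0]},{"delta_pos":[0,0,-0.5],"dr":[0,0,0]},{"delta_pos":[0,0,0],"dr":[0,0,0]}]'
python3 -m handwheel '[{"delta_pos":[0,0,0],"dr":[0,0,0]},{"delta_pos":[0,0,0],"dr":[0,0,0]},{"delta_pos":[0,0,0],"dr":[0,0,0]}]'
```

```text
t: 27.2
eef_pos: [0.3921, 0.3811, 0.1425]
ee_rot: [3.141, 0.0, 0.371]
force: [0.1, 1.1, -0.2]
width: 0.0589
gripper_force: 12.0
t: 28.2
eef_pos: [0.4908, 0.4708, 0.0645]
ee_rot: [3.139, 0.005, 0.37]
force: [-1.1, -0.1, -0.6]
width: 0.059
gripper_force: 12.0
t: 28.5
eef_pos: [0.4926, 0.4733, 0.0692]
ee_rot: [-3.14, -0.002, 0.371]
force: [-0.2, 0.2, 0.5]
width: 0.0586
gripper_force: 12.0
```

```bash
python3 -m handwheel '[{"delta_pos":[0,0,-0.2],"dr":[0,0,0]},{"delta_pos":[0,0,-0.2],"dr":[0,0,0]},{"delta_pos":[0,0,-0.2],"dr":[0,0,0]},{"delta_pos":[0,0,-0.15],"dr":[0,0,0]},{"delta_pos":[0,0,-0.1],"dr":[0,0,0]},{"delta_pos":[0,0,-0.03],"dr":[0,0,0]},{"delta_pos":[0,0,0],"dr":[0,0,0]},{"delta_pos":[0,0,0],"dr":[0,0,0]},{"delta_pos":[0,0,0],"dr":[0,0,0]}]'
```

```text
t: 29.4
eef_pos: [0.4923, 0.4728, 0.0418]
ee_rot: [-3.141, -0.0, 0.371]
force: [-0.3, -0.1, -0.4]
width: 0.059
gripper_force: 12.0
```

```bash
python3 -m handwheel '[{"delta_pos":[0,0,-0.04],"dr":[0,0,0]},{"delta_pos":[0,0,0],"dr":[0,0,0]},{"delta_pos":[0,0,0],"dr":[0,0,0]}]'
python3 -m handwheel '[{"delta_pos":[0,0,0],"dr":[0,0,0]},{"delta_pos":[0,0,0],"dr":[0,0,0]},{"delta_pos":[0,0,0],"dr":[0,0,0]},{"delta_pos":[0,0,0],"dr":[0,0,0]},{"delta_pos":[0,0,0],"dr":[0,0,0]},{"delta_pos":[0,0,0],"dr":[0,0,0]}]' -1
python3 -m handwheel '[{"delta_pos":[0,0,0.3],"dr":[0,0,0]},{"delta_pos":[0,0,0.7],"dr":[0,0,0]},{"delta_pos":[0,0,0.9],"dr":[0,0,0]},{"delta_pos":[0,0,0.9],"dr":[0,0,0]},{"delta_pos":[0,0,0.9],"dr":[0,0,0]},{"delta_pos":[-0.4,0.3,0.3],"dr":[0,0,0]},{"delta_pos":[-0.8,0.5,0],"dr":[0,0,0]},{"delta_pos":[-0.9,0.6,0],"dr":[0,0,0]},{"delta_pos":[-0.9,0.6,0],"dr":[0,0,0]},{"delta_pos":[-0.9,0.6,0],"dr":[0,0,0]}]'
python3 -m handwheel '[{"delta_pos":[-0.9,0.6,0.3],"dr":[0,0,0]},{"delta_pos":[-0.9,0.6,0.3],"dr":[0,0,0]},{"delta_pos":[-0.9,0.6,0.3],"dr":[0,0,0]},{"delta_pos":[-0.9,0.6,0],"dr":[0,0,0]},{"delta_pos":[-0.9,0.6,0],"dr":[0,0,0]},{"delta_pos":[0,0,0],"dr":[0,0,0]},{"delta_pos":[0,0,0],"dr":[0,0,0]}]'
python3 - <<'E'
from ov import *
snap("scene","s8"); snap("top","t8")
r=np.radians(-159.2)
C=[circ(.492,.4731,.031,.03),sq(.4918,.4731,.008,.084,r)]
overlay("pics/t8.png","top",(150,120,300,240),2.6,C,"pics/b.png"); overlay("pics/s8.png","scene",(100,120,300,280),2 and 1.95,[],"pics/a.png")
a=cv2.imread("pics/a.png");b=cv2.imread("pics/b.png"); cv2.imwrite("pics/o10.png",np.hstack([a[:312],b[:312]]) if a.shape[0]>=312 and b.shape[0]>=312 else cv2.hconcat([cv2.resize(a,(390,312)),cv2.resize(b,(390,312))]))
E
```

```text
t: 29.7
eef_pos: [0.4922, 0.4727, 0.0404]
ee_rot: [-3.142, -0.0, 0.371]
force: [-0.0, -1.1, 0.0]
width: 0.0593
gripper_force: 12.0
t: 30.3
eef_pos: [0.4922, 0.4726, 0.0403]
ee_rot: [3.142, 0.0, 0.371]
force: [-0.5, 0.7, 0.0]
width: 0.0872
gripper_force: 0.0
t: 31.3
eef_pos: [0.3736, 0.5512, 0.1605]
ee_rot: [-3.142, 0.0, 0.37]
force: [-0.3, 0.2, -0.6]
width: 0.0876
gripper_force: 0.0
t: 32.0
eef_pos: [0.239, 0.6408, 0.1872]
ee_rot: [3.141, 0.0, 0.372]
force: [0.3, -0.2, 0.0]
width: 0.0874
gripper_force: 0.0
```

View pics/o10.png

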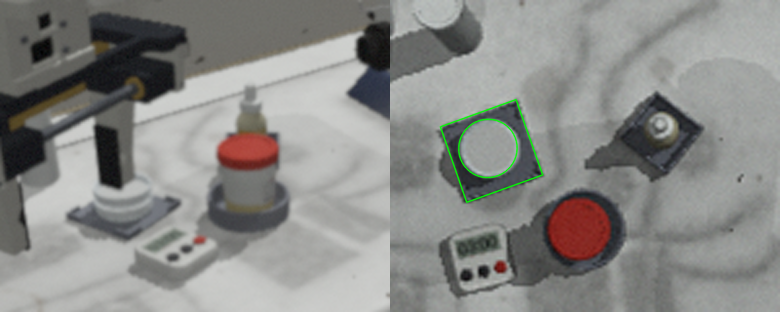

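The final picture shows the dishes stacked and centred in the rack, the cup and bottle upright in their wells, and the timer and tube where they were. I'll hand it in.

```bash
python3 -c "from station import *; print(job_done())"
```

```text
the job is handed in; nothing more can be done
None
```

The job is handed in: cup and bottle stand upright in their wells, both dishes are stacked flat and centred in the rack, and the tube and timer were left alone (32 s of robot time).

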